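# Stopper the flask and hold the vacuum pump at its mark

## Task

Leak-test the little vacuum flask: set the green stopper fully home in the flask's neck, upright, and let go of it before you pull the pump. Then pull the hand pump's spring-loaded black grip out until its red pointer stands over the yellow clip on the scale, and keep holding it there: finish with the grip still in the gripper, since it springs back if let go. Leave the tumbler, the brass tube and the flux jar where they stand.

Things in the scene. Friction and masses are not known exactly. Their poses are not given: they have to be found in the camera images.
- stopper_center (a point): Middle, half-way up, of the loose green stopper (60 mm tall, 60 g), which stands upright on its narrow end on the bench. From the bottom: tapered plug 24 mm long, 24 mm across at its foot and 29 mm at its top; flange 40 mm across from 24 to 30 mm; round knob 20 to 23 mm across from 30 to 60 mm, to be gripped. z points up along its axis. The point is 30 mm above the foot and 6 mm above the flange's underside.
- flask_mouth (a point): Centre of the flask's mouth, level with the rim (130 mm above the bench). The conical glass flask is clamped on a fixed dark grey steel stand; its neck is 40 mm across outside with a 32 mm bore, 43 mm deep. The seated stopper hangs by its flange on the rim, so its centre point then lies 6 mm above this point. x and y axes are those of the stand: x points along the pump away from the robot.
- plunger (a joint): How far the pump's plunger is pulled out, m: 0 is fully in, stop at 0.075. It slides level along the stand's -x axis (towards the robot, turned with the stand). A spring pulls it back with 3 N at 0 and 1 N more for each 10 mm. It does not turn.
- plunger_grip (a point): Point to hold on the black upright grip of the plunger, 92 mm above the bench. The grip is a plate 12 mm thick along the pull (point x axis), 36 mm wide (y), its top edge 16 mm above this point; it is free down to the rod, whose top is 45 mm below this point. The fixed blue pump barrel (41 mm across over its bands, top 63 mm above the bench) begins 44 mm behind it when in. The point moves with the plunger.
- plunger_pointer (a point): Tip region of the red pointer, a thin bar 3 mm wide that sticks out sideways (+y of the stand, to the left) from the plunger's hub over the white scale rail; this point is over the rail's middle, 42 mm above the bench, at the same place along the pull as the grip. It moves with the plunger.
- mark_clip: The mark: a yellow saddle clip set on the white scale rail of the stand, 12 mm long along the pull (its x axis, parallel to the stand's), origin at the middle of its top plate. Fixed; where it sits on the scale differs from case to case (pointer starts 30 to 55 mm short of it, measured along -x). Pointer over the clip means within 6 mm of its middle along x.
- vacuum_stand: The fixed stand: a dark grey steel base plate 250 x 225 x 10 mm with pump, scale rail and flask. Origin on the bench; x along the pump away from the robot, z up. In its frame (mm) the flask's axis is at x 0, y -55, the pump's axis at y 40, the grip at x -90 when in, the rail's middle at y 100. A 12 mm post with the flask clamp stands at x 50, y -55, 103 mm high.
- small_tumbler: Bystander: small clear glass tumbler, 41 mm across, 47 mm tall, origin at the middle of its underside.
- brass_tube: Bystander: short upright brass tube, 28 mm across, 28 mm tall, origin at the middle of its underside.
- flux_jar: Bystander: white plastic jar with purple cap, 60 mm across, 83 mm tall, origin at the middle of its underside.
Things that resemble listed ones, but are neither listed nor needed, are in the scene too. What is shaped like the part that bears stopper_center but brown or orange is not meant.

How it is judged (in metres and radians):
On the way, in this order (a step that is already met when the one before it is completed fails the run):
1. the stopper is seated in the flask's neck and let go, with the pump still in (horizontal distance between stopper_center and flask_mouth below 0.004 m and z of stopper_center in the frame of flask_mouth below 0.009 m and angle between stopper_center's own z axis and vertical below 0.12 rad and contact force between the fingers and stopper below 0.3 N and value of joint plunger below 0.008 m), for 0.2 s.
2. the pump is pulled out so that the pointer stands over the clip (x of plunger_pointer in the frame of mark_clip between -0.006 and 0.006 m), for 0.2 s.
At the end, for the whole second after the job is handed in: The stopper is seated in the flask's neck (within 4 mm of its axis, its flange within 3 mm of the rim, upright within 7 degrees) and the robot's fingers hold the plunger still, against its spring, with the pointer within 6 mm of the middle of the yellow clip along the pull (all of step 2 and horizontal distance between stopper_center and flask_mouth below 0.004 m and z of stopper_center in the frame of flask_mouth below 0.009 m and angle between stopper_center's own z axis and vertical below 0.12 rad and velocity of joint plunger between -0.01 and 0.01 m/s and contact force between the fingers and plunger above 2 N); the arm keeps its last pose, push and grip.
It fails at once if the tumbler, the brass tube or the flux jar is moved by more than 25 mm (distance of any of small_tumbler, brass_tube, flux_jar from where it was at the start of the episode above 0.025 m).
It also fails if it takes over 48 s, if anything falls off the work surface, if the arm or the gripper's body presses on something with over 40 N, if the wrist force passes 120 N, or if a joint passes its speed limit or range.

## Robot

A 6-joint arm with a two-finger parallel gripper is mounted at the origin on a cart in front of the work surface, level with it; the furniture and walls round the work are solid. World frame = base frame: x ahead of the robot, y to its left, z up, the work surface at z = 0. Lengths are in mm, angles in degrees, forces in N, time in s.
With the tool pointing down it reaches from about 350 to 850 mm from the base axis. Payload 8.1 kg.
Tool frame: the origin (TCP) lies between the finger pads; the fingertips stand 22 mm ahead of it and the grasp point (between the pads) lies 3 mm ahead of it; z points along the fingers, y is the line along which they close (so a half turn about z gives the same grasp; the last joint's range is limited). The gripper opens to 85 mm and grips with 20 to 120 N. Pads are 22 mm wide; open, the fingers measure 114 mm over their backs; the gripper's body (76 mm by 85 mm) begins 54 mm behind the grasp point. The pads swing forward as they close: fully open they stand 13 mm farther back than shut.
Start: joints at [71.196, 7.471, 85.268, -0, 87.261, -4.893], TCP at [144.231, 582.411, 253.292] pointing down, gripper open.
Joint ranges: [-169.43, 169.43], [-51.17, 129.36], [1.28, 143.12], [-76.62, 256.62], [0, 156.53], [-152.29, 152.29]. Speed limits (degrees/s): [136.94, 136.94, 159.86, 180, 180, 180].

## Interface

Orientations are given as [roll, pitch, yaw] about the fixed x, y, z axes, in that order (R = Rz(yaw) Ry(pitch) Rx(roll)).
In Python, from bench import r, vision gives the robot as it stands.
- The arm moves only by the tool step_arm, never from a script. Its argument "targets" is a list that holds one entry, the list of rows, each a list of 6 numbers: the shift along the world's x, y, z in mm, then the turn, a rotation vector about the world's x, y, z in rad. In form: [[[x, y, z, rx, ry, rz], ...]]. A call has 1 to 12 rows; each row is the pose to reach, as a shift and turn from the pose commanded when the call began; what a row does not reach only later rows make up. A row lasts 1/12 s, in which the tool goes at most 41.7 mm and 7.16 degrees, less where a joint would pass 70% of its speed; a pose out of reach is approached as far as the arm can. A call with a gripper value outside its range is refused whole. "fingers" is the gripper's target within -1 to 1 (shut at 1, half-way at 0, fully open at -1), set as the call begins (left out, the last holds). The fingers move at their own pace and stop on an object; "newtons" is the grip in N (left out, the last holds). Time passes only in rows, so rows that repeat a pose let the fingers close. It gives the time, the measured TCP pose, the force, the opening and the grip force at its end, in the units of the state.
- r.sense(): the state, without advancing time (a new reading comes with each control period).
- vision.snapshot(name): name is "scene" or "top" or "wrist"; returns a dict with "img" (384x512x3 uint8, blue, green, red), "mtx" (3x3 intrinsics, pixels), "eye" and "attitude" of the camera in the world. Camera axes: x right, y up, looking along -z (the intrinsics and any distortion apply to the point x, -y, -z); pixel columns grow to the right and rows downward; lengths in mm; the calibration is good to about 2 mm. A picture is of the moment at which its call begins. There is no depth.
- r.hand_in(): hands the job in; it is judged then, once.
The state is a dict: "time": time; "joint_pos": joint angles; "qd": joint speeds; "joint_efforts": joint torques, N m; "tool_pos": TCP position; "tcp_rot": TCP orientation; "ft_force": force on the tool from outside, world axes, zero at the start; "wrist_torque": the same for the moment, N m; "finger_gap": finger opening in mm; "grip_force": force on a finger pad.
Only numpy, scipy, OpenCV 4.12 (cv2) and the standard library are available. Lean on these libraries where they do the work, as an engineer would, in place of code of your own. Each camera call takes 0.05 s, during which the arm holds its last target. There are 200 camera calls.

## Working session

There is one attempt and no reset: what is moved stays moved. The work goes in short steps, Python scripts to look and compute and a tool call to move; the robot and the scene stay as the last step left them, time stands still between calls to the robot, and variables do not carry over. Pictures are saved under pics/ and viewed, at most 10 in all, crops included, and the job is handed in when it is done.

Besides the shell and the picture viewer there is one more tool, called after "Request:" as name(argument=value, ...), one argument or row to a line, values as JSON. step_arm: Moves the arm, as the interface text tells. Its arguments: {"type":"object","properties":{"targets":{"type":"array"},"fingers":{"type":"number"},"newtons":{"type":"number"}},"required":["targets"]}

```bash
mkdir -p pics; cat > h.py <<'E'
import numpy as np, cv2
from bench import r, vision
def snap(n,f):
    s=vision.snapshot(n); cv2.imwrite('pics/'+f+'.png',s['img']); np.savez('pics/'+f+'.npz',**{k:np.array(v) for k,v in s.items() if k!='img'},img=s['img']); return s
def load(f): return dict(np.load('pics/'+f+'.npz',allow_pickle=True))
def R(s):
    a=np.array(s['attitude'],float)
    if a.shape==(3,3): return a
    from scipy.spatial.transform import Rotation as Ro
    return Ro.from_euler('xyz',a,degrees=True).as_matrix() if a.size==3 else Ro.from_quat(a).as_matrix()
def ray(s,u,v):
    p=np.linalg.inv(s['mtx'])@[u,v,1]; return R(s)@[p[0],-p[1],-1]
def atz(s,u,v,z):
    d=ray(s,u,v); e=np.array(s['eye'],float); return e+d*(z-e[2])/d[2]
def proj(s,P):
    c=R(s).T@(np.array(P,float)-s['eye']); q=s['mtx']@[c[0],-c[1],-c[2]]; return q[:2]/q[2]
E
python3 - <<'E'
from h import *
a=snap('top','t1');b=snap('scene','s1')
for s in(a,b): print({k:(np.array(v).round(3).tolist() if not isinstance(v,str) else v) for k,v in s.items() if k!='img'})
print(r.sense())
E
```

```text
{'mtx': [[478.525, 0.0, 254.45], [0.0, 478.525, 197.809], [0.0, 0.0, 1.0]], 'eye': [354.507, -154.883, 1277.276], 'attitude': [10.464, 0.957, -88.649]}
{'mtx': [[434.181, 0.0, 257.717], [0.0, 434.181, 199.977], [0.0, 0.0, 1.0]], 'eye': [-164.986, -626.903, 630.257], 'attitude': [59.662, -0.369, -55.721]}
{'time': 0.1, 'joint_pos': array([ 7.11949846e+01,  7.51301261e+00,  8.53241567e+01, -2.24551630e-04,
        8.72612686e+01, -4.89596729e+00]), 'qd': array([-0.00263726, -0.03429178, -0.19141291,  0.08880176, -0.11970501,
        0.07868058]), 'joint_efforts': array([ 1.08520620e-03, -5.70948315e+01, -5.01941764e+01, -2.35482939e-04,
        8.15379404e-03,  5.71993610e-05]), 'tool_pos': array([144.08724338, 581.96219513, 252.31532655]), 'tcp_rot': array([-1.79901902e+02, -8.17789721e-03,  1.66090956e+02]), 'ft_force': array([-1.26232174,  0.36350693, -0.50440367]), 'wrist_torque': array([0.00112401, 0.02435861, 0.01474654]), 'grip_force': 0.0, 'finger_gap': 85.53002276968824}
```

```bash
python3 -c "
import cv2
a=cv2.imread('pics/t1.png');b=cv2.imread('pics/s1.png')
cv2.imwrite('pics/t1b.png',cv2.resize(a,(800,600),interpolation=2));cv2.imwrite('pics/s1b.png',cv2.resize(b,(800,600),interpolation=2))"
```

```text
(no output)
```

View pics/t1b.png

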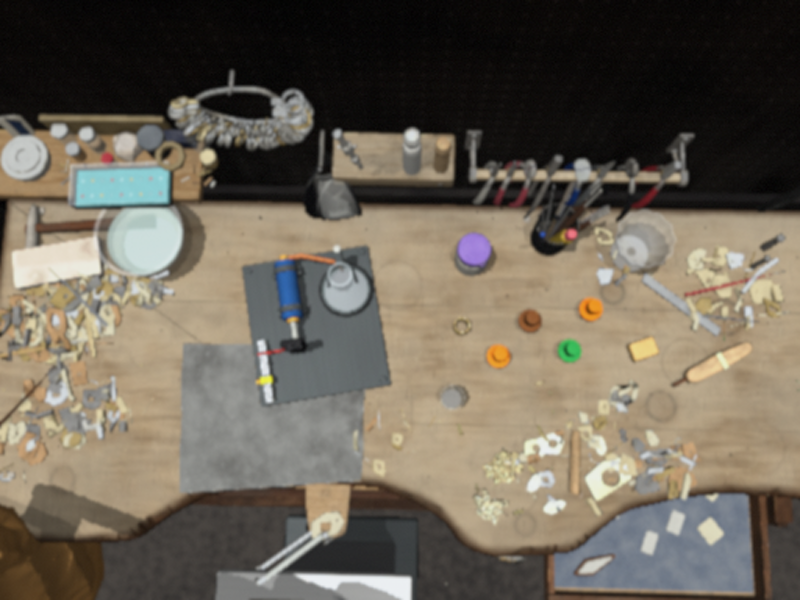

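View pics/s1b.png

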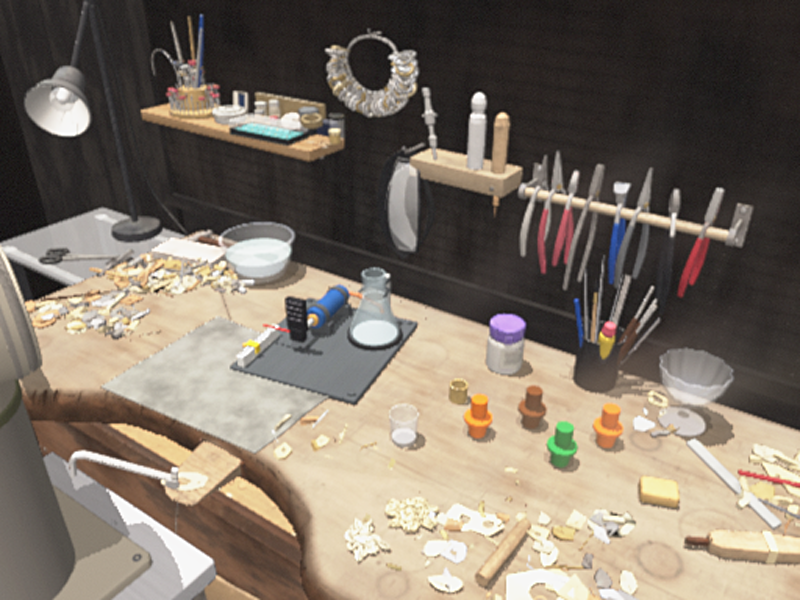

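The top view (800 px scale) shows the green stopper at about (570,350), the stand plate with corners (243,267), (367,248), (390,383) and (265,404), the grip at (293,346), the yellow clip at (265,380) and the flask mouth at (340,270). The tumbler is at (453,397) and the tube at (461,327). The scene view shows the same layout, with the green stopper at (563,445).

```bash
cat > m.py <<'E'
from h import *
from scipy.optimize import least_squares
t=load('t1');s=load('s1')
def blob(S,lo,hi,roi=None):
    h=cv2.cvtColor(S['img'],cv2.COLOR_BGR2HSV); m=cv2.inRange(h,lo,hi)
    n,l,st,c=cv2.connectedComponentsWithStats(m); 
    return sorted([(int(st[i][4]),c[i].round(1).tolist(),st[i][:4].tolist()) for i in range(1,n)],reverse=True)[:3]
for S in(t,s):
    print('green',blob(S,(50,120,50),(75,255,255)))
    print('yellow',blob(S,(26,170,120),(33,255,255)))
    print('red',blob(S,(0,180,100),(5,255,255)))
g=[blob(S,(50,120,50),(75,255,255))[0] for S in(t,s)]
# triangulate green: rendered silhouette centre ~ fit bbox of model
def sil(S,x,y):
    a=np.linspace(0,2*np.pi,40); P=[]
    for rr,z in((12,0),(14.5,24),(20,24),(20,30),(10,30),(11.5,60)):
        P+=[proj(S,(x+rr*np.cos(q),y+rr*np.sin(q),z)) for q in a]
    P=np.array(P); return np.r_[P.min(0),P.max(0)]
def res(p):
    o=[]
    for S,G in zip((t,s),g):
        b=G[2]; o.append(sil(S,*p)-[b[0]-.5,b[1]-.5,b[0]+b[2]-.5,b[1]+b[3]-.5])
    return np.concatenate(o)
f=least_squares(res,atz(t,*g[0][1],30)[:2]);print('stopper',f.x,f.fun.round(1))
k=.64
c=np.array([(243,267),(367,248),(390,383),(265,404)])*k
gray=cv2.cvtColor(t['img'],cv2.COLOR_BGR2GRAY)
cc=cv2.cornerSubPix(gray,c.astype(np.float32).reshape(-1,1,2),(4,4),(-1,-1),(3,40,.01)).reshape(-1,2)
print(c,cc)
for C in(c,cc):
    W=np.array([atz(t,*q,10) for q in C])[:,:2]; print(W.round(1),[np.linalg.norm(W[i]-W[(i+1)%4]).round(1) for i in range(4)])
for n,u,v,z in(('tumbler',453,390,40),('tube',461,326,28),('jar',474,250,83),('mouth',340,270,130),('grip',293,346,108)): print(n,atz(t,u*k,v*k,z).round(1))
E
python3 m.py
python3 - <<'E'
from h import *
t=load('t1');s=load('s1')
a=cv2.resize(t['img'][150:265,145:260],None,fx=5,fy=5,interpolation=2)
cv2.imwrite('pics/tc.png',a)
b=cv2.resize(s['img'][160:260,140:270],None,fx=6,fy=6,interpolation=2)
cv2.imwrite('pics/sc.png',b)
E
```

```text
green [(145, [364.1, 224.1], [358, 218, 13, 13])]
yellow [(15, [170.5, 242.8], [166, 241, 9, 4])]
red []
green [(79, [357.2, 286.6], [351, 280, 18, 11]), (52, [361.2, 273.4], [357, 270, 10, 7]), (1, [366.0, 282.0], [366, 282, 1, 1])]
yellow [(10, [162.1, 220.1], [159, 219, 7, 3])]
red []
stopper [ 520.6274715 -418.0031711] [ -1.1  -1.1   1.7   1.4  -1.2 -10.2   0.9   8.8]
[[155.52 170.88]
 [234.88 158.72]
 [249.6  245.12]
 [169.6  258.56]] [[154.33406 169.87846]
 [235.63176 157.24023]
 [250.36963 245.97337]
 [173.23418 257.72928]]
[[ 657.3  143.8]
 [ 695.7  -72.1]
 [ 460.5 -118.4]
 [ 420.4   91.9]] [np.float64(219.2), np.float64(239.7), np.float64(214.1), np.float64(242.5)]
[[ 660.   147.2]
 [ 699.9  -74. ]
 [ 458.3 -120.5]
 [ 422.8   82.4]] [np.float64(224.8), np.float64(246.0), np.float64(205.9), np.float64(245.9)]
tumbler [ 448.8 -223.4   40. ]
tube [ 557.8 -236.4   28. ]
jar [ 676.  -253.2   83. ]
mouth [626.7 -38.4 130. ]
grip [507.3  33.5 108. ]
```

View pics/tc.png

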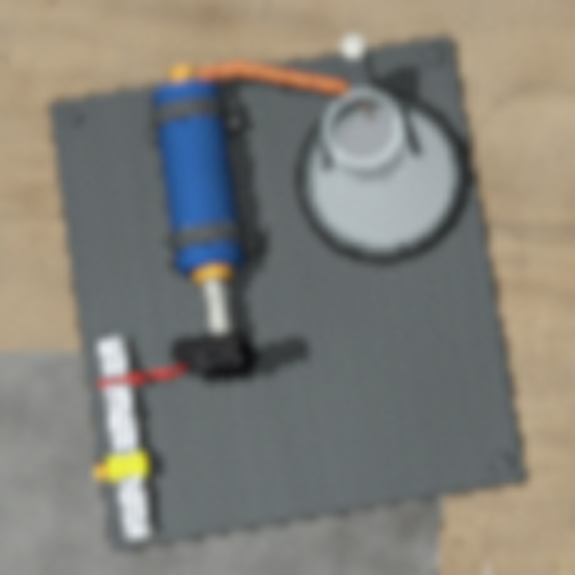

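The crop (5×, offset 145,150) shows plate corners (52,103), (453,38), (525,482) and (112,548), mouth centre (365,128), pointer tip (100,384), clip (127,467) and grip top (213,353).

```bash
cat > m2.py <<'E'
from h import *
from scipy.optimize import least_squares
t=load('t1');s=load('s1')
px=lambda u,v:(144.6+u/5,149.6+v/5)
W=np.array([atz(t,*px(*q),10)[:2] for q in((52,103),(453,38),(525,482),(112,548))])
print(W.round(1),[np.linalg.norm(W[i]-W[(i+1)%4]).round(1) for i in range(4)])
d=(W[0]-W[3])+(W[1]-W[2]);e=(W[0]-W[1])+(W[3]-W[2])
y1=np.arctan2(d[1],d[0]);y2=np.arctan2(-e[0],e[1]);print('yaw',np.degrees([y1,y2]))
yaw=(y1+y2)/2;Rz=np.array([[np.cos(yaw),-np.sin(yaw)],[np.sin(yaw),np.cos(yaw)]])
m=atz(t,*px(365,128),130)[:2]
print('mouth',m,'plate centre',W.mean(0),'in mouth-frame',Rz.T@(W.mean(0)-m)+[0,-55])
o=m-Rz@[0,-55];print('origin from mouth',o)
for n,u,v,z in(('grip',213,353,108),('ptr',112,381,43),('clip',127,467,35)): print(n,Rz.T@(atz(t,*px(u,v),z)[:2]-o))
def sil(S,x,y):
    a=np.linspace(0,2*np.pi,40); P=[]
    for rr,z in((12,0),(14.5,24),(20,24),(20,30),(10,30),(11.5,60)):
        P+=[proj(S,(x+rr*np.cos(q),y+rr*np.sin(q),z)) for q in a]
    P=np.array(P); return np.r_[P.min(0),P.max(0)]
def res(p):
    o=[]
    for S,roi in zip((t,s),((350,210,25,25),(345,265,35,40))):
        h=cv2.cvtColor(S['img'],cv2.COLOR_BGR2HSV); M=cv2.inRange(h,(45,90,30),(80,255,255));mm=np.zeros_like(M);x,y,w,q=roi;mm[y:y+q,x:x+w]=M[y:y+q,x:x+w]
        b=cv2.boundingRect(mm); o.append(sil(S,*p)-[b[0]-.5,b[1]-.5,b[0]+b[2]-.5,b[1]+b[3]-.5])
    return np.concatenate(o)
f=least_squares(res,(520,-418));print('stopper',f.x,f.fun.round(1))
E
python3 m2.py
```

```text
[[ 659.2  145.3]
 [ 700.   -72.8]
 [ 458.2 -118.4]
 [ 418.6   98.7]] [np.float64(221.9), np.float64(246.1), np.float64(220.7), np.float64(245.0)]
yaw [10.82329737 10.47240041]
mouth [620.6802885 -38.6411798] plate centre [558.99120542  13.17583392] in mouth-frame [-51.05254115   7.32322138]
origin from mouth [610.51781991  15.41179637]
grip [-94.91351831  37.24619546]
ptr [-90.38472644 100.00065596]
clip [-135.10881781   99.49581901]
stopper [ 521.02869937 -417.08350051] [-0.4 -0.2  0.3  0.2 -0.5 -0.5  0.6  0.5]
```

Request:
step_arm(
  targets=[
    [[24,-33,0,0,0,-0.095],[48,-66,0,0,0,-0.19],[72,-99,0,0,0,-0.285],[96,-132,0,0,0,-0.38],[120,-165,0,0,0,-0.475],[144,-198,0,0,0,-0.57],[168,-231,0,0,0,-0.665],[192,-264,0,0,0,-0.76],[216,-297,0,0,0,-0.855],[240,-330,0,0,0,-0.95],[264,-363,0,0,0,-1.045],[288,-400,0,0,0,-1.142]],
  ],
  fingers=-0.1,
  newtons=30,
)

```text
time: 1.1
tool_pos: [431.5, 182.7, 253.1]
tcp_rot: [-180.0, -0.0, 100.4]
ft_force: [1.4, 0.3, 0.1]
finger_gap: 46.9
grip_force: 0.0
```

Request:
step_arm(
  targets=[
    [[6,-41,0,0,0,0],[12,-82,0,0,0,0],[18,-123,0,0,0,0],[24,-164,0,0,0,0],[30,-205,0,0,0,0],[36,-246,0,0,0,0],[42,-287,0,0,0,0],[48,-328,0,0,0,0],[54,-369,0,0,0,0],[60,-410,0,0,0,0],[66,-451,0,0,0,0],[72,-492,0,0,0,0]],
  ],
)

```text
time: 2.1
tool_pos: [502.5, -309.6, 252.7]
tcp_rot: [-180.0, -0.0, 100.6]
ft_force: [1.1, 0.3, 0.2]
finger_gap: 46.8
grip_force: 0.0
```

Request:
step_arm(
  targets=[
    [[6,-36,-15,0,0,0],[12,-72,-35,0,0,0],[17,-108,-60,0,0,0],[17,-108,-80,0,0,0],[17,-108,-80,0,0,0],[17,-108,-80,0,0,0]],
  ],
)

```text
time: 2.6
tool_pos: [518.6, -414.5, 170.8]
tcp_rot: [-179.8, -0.3, 100.6]
ft_force: [-0.5, -0.0, 0.1]
finger_gap: 47.2
grip_force: 0.0
```

```bash
python3 - <<'E'
from h import *
w=snap('wrist','w1');print(w['eye'],w['attitude'],w['mtx'])
q=r.sense();print(q['tool_pos'],q['tcp_rot'])
for z in(0,24,30,60): print(z,proj(w,(521,-417,z)),proj(w,(*q['tool_pos'][:2],z)))
cv2.imwrite('pics/w1b.png',w['img'])
h=cv2.cvtColor(w['img'],cv2.COLOR_BGR2HSV);M=cv2.inRange(h,(45,90,30),(80,255,255))
n,l,st,c=cv2.connectedComponentsWithStats(M);print(st,c)
E
```

```text
[ 505.55863992 -345.27668326  292.08536298] [-15.76454856   0.18168069  10.62474245] [[324.41407997   0.         260.97775245]
 [  0.         324.41407997 192.79249315]
 [  0.           0.           1.        ]]
[ 519.77639955 -414.72837578  173.30266169] [-1.79965725e+02 -7.82756783e-02  1.00669968e+02]
0 [264.08026395 183.33975109] [263.24055937 180.7627256 ]
24 [264.24927157 190.16538187] [263.34001965 187.39005627]
30 [264.29600591 192.05281927] [263.36752908 189.22309019]
60 [264.56295577 202.8339967 ] [263.52471862 199.6970914 ]
[[     0      0    512    384 194865]
 [   243    169     47     49   1743]] [[255.41027891 191.49557899]
 [265.53069421 191.99426277]]
```

View pics/w1b.png

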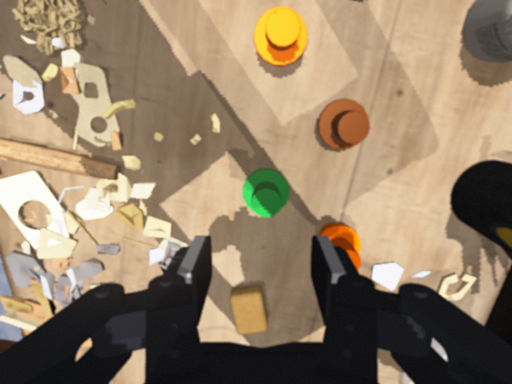

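The wrist view shows the green stopper's flange centred at about (266,192), within 1–2 mm of the estimate. The nearest orange one, at (340,245), is clear of the right finger's path.

Request:
step_arm(
  targets=[
    [[1,0.5,-30,0,0,0],[1,0.5,-60,0,0,0],[1,0.5,-85,0,0,0],[1,0.5,-105,0,0,0],[1,0.5,-117,0,0,0],[1,0.5,-117,0,0,0],[1,0.5,-117,0,0,0],[1,0.5,-117,0,0,0]],
  ],
)

```text
time: 3.32
tool_pos: [522.4, -415.8, 59.3]
tcp_rot: [179.9, 0.2, 100.7]
ft_force: [-1.0, -0.4, -1.0]
finger_gap: 46.9
grip_force: 0.0
```

Request:
step_arm(
  targets=[
    [[0,0,0,0,0,0],[0,0,0,0,0,0],[0,0,0,0,0,0],[0,0,0,0,0,0],[0,0,0,0,0,0],[0,0,0,0,0,0],[0,0,0,0,0,0],[0,0,0,0,0,0]],
  ],
  fingers=1,
  newtons=30,
)

```text
time: 3.98
tool_pos: [522.0, -416.0, 58.5]
tcp_rot: [179.9, 0.1, 100.6]
ft_force: [-1.0, 1.4, 7.1]
finger_gap: 21.9
grip_force: 29.5
```

Request:
step_arm(
  targets=[
    [[0,0,10,0,0,0],[0,0,40,0,0,0],[0,0,80,0,0,0],[0,0,115,0,0,0],[3,10,145,0,0,0],[10,37,160,0,0,0],[19,74,168,0,0,0],[29,112,168,0,0,0],[39,150,168,0,0,0],[49,188,168,0,0,0],[59,226,168,0,0,0],[69,264,168,0,0,0]],
  ],
)

```text
time: 4.98
tool_pos: [590.0, -149.3, 225.3]
tcp_rot: [180.0, 0.0, 100.6]
ft_force: [0.3, -0.1, 0.3]
finger_gap: 21.7
grip_force: 29.5
```

Request:
step_arm(
  targets=[
    [[10,38,0,0,0,0],[20,75,0,0,0,0],[26,100,0,0,0,0],[29,113,0,0,0,0],[30,115,0,0,0,0],[30,115,0,0,0,0],[30,115,0,0,0,0],[30,115,0,0,0,0]],
  ],
)

```text
time: 5.65
tool_pos: [619.7, -37.8, 224.4]
tcp_rot: [-180.0, 0.0, 100.6]
ft_force: [0.1, -0.5, -0.7]
finger_gap: 21.8
grip_force: 29.5
```

```bash
python3 - <<'E'
from h import *
w=snap('wrist','w2');t=snap('top','t2');s=snap('scene','s2')
q=r.sense();print(q['tool_pos'],q['tcp_rot'],q['finger_gap'],q['ft_force'])
m=(620.7,-38.6,130)
print(proj(w,m),proj(t,m),proj(s,m))
u,v=proj(s,m).astype(int);a=s['img'][v-70:v+40,u-50:u+50]
u2,v2=proj(w,m).astype(int)
A=cv2.resize(a,(500,550),interpolation=2);A=cv2.copyMakeBorder(A,0,50,0,0,0);
b=w['img'][90:290,180:340];b=cv2.resize(b,None,fx=1.875,fy=1.875,interpolation=2);b=cv2.copyMakeBorder(b,0,600-b.shape[0],0,0,0)
cv2.imwrite('pics/c2.png',np.hstack([A,b]));print(u,v,A.shape,b.shape)
E
```

```text
[619.71948071 -37.40124816 224.29135352] [-1.79991076e+02  8.30406775e-03  1.00557362e+02] 21.478431621065134 [-0.13671458 -0.41583891 -0.38870042]
[262.94217924 206.6233034 ] [217.58361548 175.19188016] [239.21058613 174.77689855]
239 174 (600, 500, 3) (600, 300, 3)
```

View pics/c2.png

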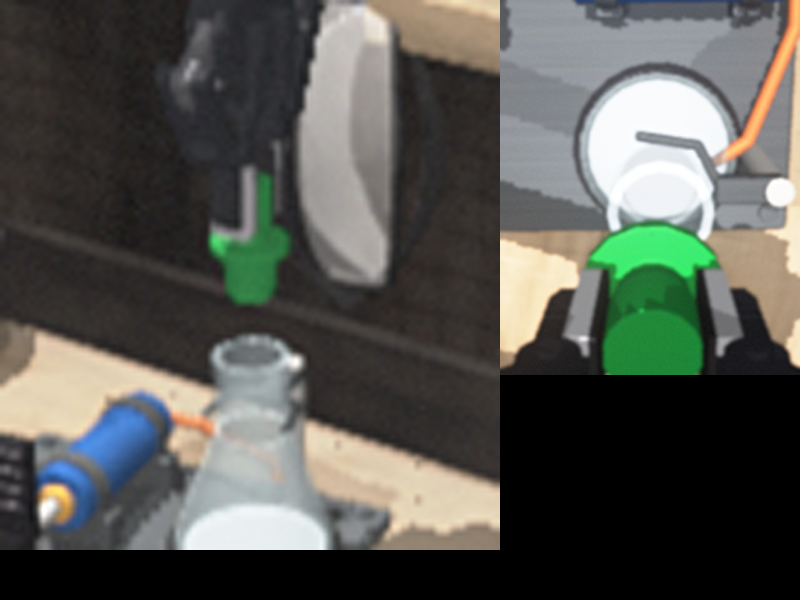

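The scene crop shows the mouth ellipse at about (251,356) as predicted, with the stopper upright above it. The wrist crop puts the rim about 3 px right of the stopper, so I'll fit the rim before lowering.

```bash
cat > rim.py <<'E'
from h import *
import sys
a=np.linspace(0,2*np.pi,180)
def score(S,mask=None):
    g=cv2.GaussianBlur(S['img'],(0,0),0.8).astype(float)
    G=np.max(np.hypot(cv2.Sobel(g,-1,1,0),cv2.Sobel(g,-1,0,1)),axis=2)
    def f(x,y):
        P=np.array([proj(S,(x+20*np.cos(q),y+20*np.sin(q),130)) for q in a]).astype(np.float32)
        v=cv2.remap(G.astype(np.float32),P[:,0].copy(),P[:,1].copy(),1)[:,0]
        if mask: v=v[P[:,1]<mask]
        return v.mean()
    return f
for n,mk in(('w2',208),('s2',None),('t1',None),('s1',None)):
    f=score(load(n),mk); L=[(f(x,y),x,y) for x in np.arange(612,630,.5) for y in np.arange(-47,-30,.5)]
    L.sort(reverse=True); print(n,[(round(float(p),1),float(x),float(y)) for p,x,y in L[:6]])
E
python3 rim.py
```

```text
w2 [(164.0, 620.5, -30.5), (159.4, 620.0, -30.5), (155.8, 621.0, -30.5), (155.1, 620.5, -31.0), (151.5, 621.0, -31.0), (144.2, 621.0, -31.5)]
s2 [(235.3, 624.5, -34.0), (235.3, 625.0, -34.0), (235.1, 624.5, -34.5), (234.9, 624.0, -34.5), (234.5, 625.0, -33.5), (234.2, 624.0, -34.0)]
t1 [(143.9, 621.5, -37.0), (143.3, 621.5, -37.5), (142.9, 621.0, -37.0), (142.8, 622.0, -37.0), (142.4, 621.0, -37.5), (142.0, 622.0, -37.5)]
s1 [(236.3, 624.5, -34.5), (236.1, 624.0, -34.5), (236.1, 624.5, -34.0), (236.0, 625.0, -34.0), (235.5, 624.0, -35.0), (235.1, 625.0, -34.5)]
```

Request:
step_arm(
  targets=[
    [[5,-25,0,0,0,0],[10,-50,0,0,0,0],[10,-50,0,0,0,0],[10,-50,0,0,0,0],[10,-50,0,0,0,0],[10,-50,0,0,0,0]],
  ],
)

```text
time: 6.3
tool_pos: [629.7, -85.7, 224.2]
tcp_rot: [-180.0, -0.0, 100.7]
ft_force: [-0.6, -0.0, -0.3]
finger_gap: 21.7
grip_force: 29.5
```

```bash
python3 - <<'E'
from h import *
w=snap('wrist','w3');q=r.sense();print(q['tool_pos'],q['tcp_rot'])
import rim
f=rim.score(w);L=sorted([(f(x,y),x,y) for x in np.arange(612,632,.5) for y in np.arange(-47,-26,.5)],reverse=True)
print(L[:5]);p=L[0][1:]
im=cv2.resize(w['img'],None,fx=3,fy=3,interpolation=2)
for R_ in(16,20):
  for k in range(0,360,10):
    c=proj(w,(p[0]+R_*np.cos(np.radians(k)),p[1]+R_*np.sin(np.radians(k)),130)); cv2.circle(im,tuple((3*c+1).astype(int)),1,(0,0,255),-1)
u,v=(3*proj(w,(*p,130))).astype(int);v=max(v,250);print(u,v,v-250,u-300)
cv2.imwrite('pics/w3b.png',im[v-250:v+350,u-300:u+300])
E
```

```text
[629.77320597 -85.45785922 224.27602113] [-1.79996940e+02 -1.83479320e-02  1.00683016e+02]
w2 [(164.0, 620.5, -30.5), (159.4, 620.0, -30.5), (155.8, 621.0, -30.5), (155.1, 620.5, -31.0), (151.5, 621.0, -31.0), (144.2, 621.0, -31.5)]
s2 [(235.3, 624.5, -34.0), (235.3, 625.0, -34.0), (235.1, 624.5, -34.5), (234.9, 624.0, -34.5), (234.5, 625.0, -33.5), (234.2, 624.0, -34.0)]
t1 [(143.9, 621.5, -37.0), (143.3, 621.5, -37.5), (142.9, 621.0, -37.0), (142.8, 622.0, -37.0), (142.4, 621.0, -37.5), (142.0, 622.0, -37.5)]
s1 [(236.3, 624.5, -34.5), (236.1, 624.0, -34.5), (236.1, 624.5, -34.0), (236.0, 625.0, -34.0), (235.5, 624.0, -35.0), (235.1, 625.0, -34.5)]
[(np.float32(217.9114), np.float64(621.5), np.float64(-36.0)), (np.float32(207.09622), np.float64(622.0), np.float64(-36.0)), (np.float32(203.3592), np.float64(621.0), np.float64(-36.0)), (np.float32(202.38637), np.float64(621.5), np.float64(-35.5)), (np.float32(199.71133), np.float64(621.5), np.float64(-36.5))]
790 397 147 490
```

View pics/w3b.png

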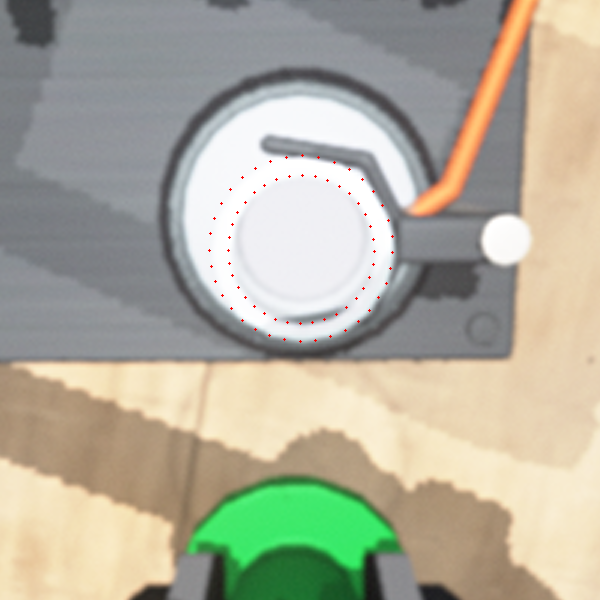

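The overlay fits the rim at about (621.5,-36), consistent with the top view. I'll move over it and lower while watching the force.

Request:
step_arm(
  targets=[
    [[-4,25,0,0,0,0],[-8,50,0,0,0,0],[-8,50,0,0,0,0],[-8,50,0,0,0,0],[-8,50,-10,0,0,0],[-8,50,-20,0,0,0],[-8,50,-30,0,0,0],[-8,50,-34,0,0,0],[-8,50,-38,0,0,0],[-8,50,-42,0,0,0],[-8,50,-42,0,0,0]],
  ],
)

```text
time: 7.27
tool_pos: [621.5, -36.2, 181.1]
tcp_rot: [-179.9, -0.0, 100.6]
ft_force: [-0.5, -0.5, -0.7]
finger_gap: 21.9
grip_force: 29.5
```

Request:
step_arm(
  targets=[
    [[0.3,0.7,-4,0,0,0],[0.3,0.7,-8,0,0,0],[0.3,0.7,-11,0,0,0],[0.3,0.7,-13,0,0,0],[0.3,0.7,-13,0,0,0]],
  ],
)

```text
time: 7.68
tool_pos: [621.9, -35.3, 168.6]
tcp_rot: [-180.0, -0.0, 100.7]
ft_force: [0.6, 0.1, -0.8]
finger_gap: 22.1
grip_force: 29.5
```

No side force so far. I'll press on until the flange touches.

Request:
step_arm(
  targets=[
    [[0,0,-2,0,0,0],[0,0,-4,0,0,0],[0,0,-5,0,0,0],[0,0,-5,0,0,0],[0,0,-5,0,0,0]],
  ],
)

```text
time: 8.1
tool_pos: [622.3, -35.3, 164.7]
tcp_rot: [180.0, 0.0, 100.7]
ft_force: [0.0, 0.9, 2.2]
finger_gap: 21.9
grip_force: 29.8
```

Request:
step_arm(
  targets=[
    [[0,0,-1.5,0,0,0],[0,0,-1.5,0,0,0],[0,0,-1.5,0,0,0]],
  ],
)

```text
time: 8.35
tool_pos: [622.5, -35.3, 164.6]
tcp_rot: [179.9, 0.0, 100.7]
ft_force: [-6.0, 0.7, 10.5]
finger_gap: 21.7
grip_force: 30.7
```

Request:
step_arm(
  targets=[
    [[0,0,2,0,0,0],[0,0,2,0,0,0],[0,0,2,0,0,0],[0,0,2,0,0,0],[0,0,2,0,0,0],[0,0,2,0,0,0]],
  ],
  fingers=-0.1,
)

```text
time: 8.85
tool_pos: [622.1, -35.3, 164.4]
tcp_rot: [-180.0, -0.0, 100.7]
ft_force: [0.6, 0.3, 0.1]
finger_gap: 46.9
grip_force: 0.0
```

Request:
step_arm(
  targets=[
    [[0,0,10,0,0,0],[0,0,30,0,0,0],[0,0,60,0,0,0],[-30,10,60,0,0,0],[-60,40,60,0,0,0],[-85,68,60,0,0,0],[-105,75,60,0,0,0],[-108,75,60,0,0,0],[-108,75,60,0,0,0],[-108,75,60,0,0,0],[-108,75,60,0,0,0]],
  ],
)

```text
time: 9.77
tool_pos: [515.1, 39.0, 225.3]
tcp_rot: [179.9, 0.0, 100.6]
ft_force: [-0.3, 0.0, 0.4]
finger_gap: 46.9
grip_force: 0.0
```

```bash
python3 - <<'E'
from h import *
w=snap('wrist','w4');s=snap('scene','s4');t=snap('top','t4');q=r.sense();print(q['tool_pos'],q['tcp_rot'],q['time'])
print('wrist',w['eye'],proj(w,(*q['tool_pos'][:2],108)))
u,v=proj(s,(622,-36,140)).astype(int);print(u,v,'foot-flange',proj(s,(622,-36,130)))
a=cv2.resize(s['img'][v-45:v+35,u-60:u+20],(480,480),interpolation=2)
yaw=np.radians(10.65);O=np.array([622+np.sin(yaw)*-55*1,-36+np.cos(yaw)*55]) # origin
Rz=np.array([[np.cos(yaw),-np.sin(yaw)],[np.sin(yaw),np.cos(yaw)]])
O=np.array([622,-36])-Rz@[0,-55]
print('O',O,'grip',O+Rz@[-90,40],'wristpx grip top',proj(w,(*(O+Rz@[-90,40]),108)),'clip',proj(w,(*(O+Rz@[-135,100]),32)))
cv2.imwrite('pics/c4a.png',a); cv2.imwrite('pics/w4b.png',cv2.resize(w['img'],(640,480),interpolation=2))
c=np.zeros((600,800,3),np.uint8);c[:480,:320]=cv2.resize(a,(320,480))if 0 else 0
c[:320,:320]=cv2.resize(a,(320,320));c[:360,320:]=cv2.resize(w['img'],(480,360));cv2.imwrite('pics/c4.png',c[:360])
E
```

```text
[514.80774006  39.07881395 224.73236358] [-1.79989649e+02  2.44460855e-03  1.00602395e+02] 9.9167
wrist [501.47680254 108.76645309 346.272765  ] [261.0650008  195.81032096]
238 170 foot-flange [238.68885762 174.31818821]
O [611.83550206  18.05259459] grip [515.99343969  40.73075767] wristpx grip top [262.98627207 194.04976133] clip [214.59729012 110.06954981]
```

View pics/c4.png

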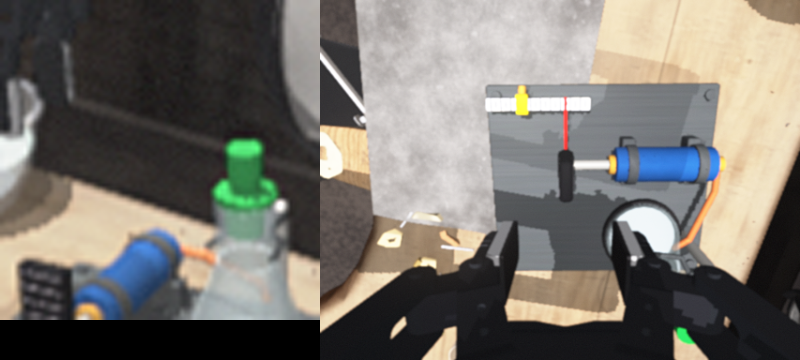

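The stopper sits upright with its flange on the rim. In the wrist view the grip is at (566,175), the pointer over the rail at (566,103) and the clip at (521,103).

Request:
step_arm(
  targets=[
    [[1,4,-30,0,0,0],[1,4,-60,0,0,0],[1,4,-90,0,0,0],[1,4,-110,0,0,0],[1,4,-125,0,0,0],[1,4,-130,0,0,0],[1,4,-130,0,0,0],[1,4,-130,0,0,0]],
  ],
)

```text
time: 10.58
tool_pos: [515.7, 43.4, 95.3]
tcp_rot: [180.0, 0.0, 100.6]
ft_force: [0.3, 0.4, 0.6]
finger_gap: 46.8
grip_force: 0.0
```

Request:
step_arm(
  targets=[
    [[0,0,0,0,0,0],[0,0,0,0,0,0],[0,0,0,0,0,0],[0,0,0,0,0,0],[0,0,0,0,0,0],[0,0,0,0,0,0],[0,0,0,0,0,0],[0,0,0,0,0,0]],
  ],
  fingers=1,
  newtons=60,
)

```text
time: 11.25
tool_pos: [515.4, 43.5, 96.3]
tcp_rot: [180.0, 0.0, 100.7]
ft_force: [-5.9, -1.2, 8.6]
finger_gap: 11.3
grip_force: 59.1
```

```bash
cat > clip.py <<'E'
from h import *
from scipy.spatial.transform import Rotation
yaw=np.radians(10.65);ex=np.array([np.cos(yaw),np.sin(yaw)]);ey=np.array([-ex[1],ex[0]])
def meas(S,tag):
    h=cv2.cvtColor(S['img'],cv2.COLOR_BGR2HSV)
    O=np.array([611.8,18.05])
    def pts(m,z,xr,yr):
        v,u=np.nonzero(m); 
        if len(u)==0: return None
        P=np.array([atz(S,a,b,z)[:2] for a,b in zip(u,v)])-O; P=np.c_[P@ex,P@ey]
        k=(P[:,0]>xr[0])&(P[:,0]<xr[1])&(P[:,1]>yr[0])&(P[:,1]<yr[1]); return P[k]
    red=pts(cv2.inRange(h,(0,120,60),(8,255,255))|cv2.inRange(h,(172,120,60),(180,255,255)),42,(-170,-60),(85,118))
    yel=pts(cv2.inRange(h,(24,130,80),(36,255,255)),36,(-170,-60),(85,112))
    for n,P in(('red',red),('yel',yel)):
        if P is not None and len(P): print(tag,n,len(P),'med',np.median(P,0).round(1),'range x',P[:,0].min().round(1),P[:,0].max().round(1))
if __name__=='__main__':
    meas(load('w4'),'w4');meas(load('t1'),'t1');meas(load('s1'),'s1')
    meas(snap('wrist','w5'),'w5');meas(snap('top','t5'),'t5');meas(snap('scene','s5'),'s5')
    q=r.sense();print(q['tool_pos'],q['finger_gap'],q['grip_force'],q['time'])
E
python3 clip.py
```

```text
w4 red 62 med [-91.4  91.5] range x -93.2 -89.6
w4 yel 288 med [-134.   100.2] range x -140.2 -127.8
t1 red 2 med [-93.1  86.1] range x -94.6 -91.6
t1 yel 34 med [-136.3   96.8] range x -141.3 -130.5
s1 red 6 med [-90.9  96.5] range x -92.5 -89.3
s1 yel 21 med [-140.5   94.7] range x -146.4 -134.6
w5 red 184 med [-91.1  93.2] range x -92.7 -89.5
w5 yel 783 med [-133.6   99.8] range x -140.0 -126.1
s5 red 6 med [-90.9  96.5] range x -92.5 -89.3
s5 yel 21 med [-140.5   96.6] range x -146.4 -134.6
[515.37793774  43.47544488  96.31684885] 11.508462417027793 59.12881672382355 11.4
```

Request:
step_arm(
  targets=[
    [[-5,-1,0,0,0,0],[-10,-1.9,0,0,0,0],[-15,-2.8,0,0,0,0],[-20,-3.8,0,0,0,0],[-25,-4.7,0,0,0,0],[-30,-5.6,0,0,0,0],[-35,-6.6,0,0,0,0],[-40,-7.5,0,0,0,0],[-42,-8,0,0,0,0],[-42,-8,0,0,0,0],[-42,-8,0,0,0,0],[-42,-8,0,0,0,0]],
  ],
)

```text
time: 12.4
tool_pos: [474.8, 35.6, 96.3]
tcp_rot: [179.7, 0.1, 100.7]
ft_force: [5.8, 0.8, 4.3]
finger_gap: 11.1
grip_force: 60.1
```

```bash
python3 - <<'E'
from clip import *
w=snap('wrist','w6');meas(w,'w6');s=snap('scene','s6');meas(s,'s6');q=r.sense();print(q['tool_pos'],q['finger_gap'],q['grip_force'],q['ft_force'])
c=np.zeros((360,800,3),np.uint8);c[:,320:]=cv2.resize(w['img'],(480,360));c[:320,:320]=cv2.resize(s['img'][125:225,160:260],(320,320));cv2.imwrite('pics/c6.png',c)
E
```

```text
w6 red 157 med [-132.2   92.6] range x -133.8 -130.5
w6 yel 635 med [-135.9  101.1] range x -140.5 -128.3
s6 red 3 med [-133.1   96.8] range x -133.3 -132.3
s6 yel 22 med [-140.4   95.6] range x -146.4 -134.6
[474.83783439  35.56867759  96.32391913] 10.99597247176603 60.075207352638245 [6.52602157 0.32661962 3.44983613]
```

View pics/c6.png

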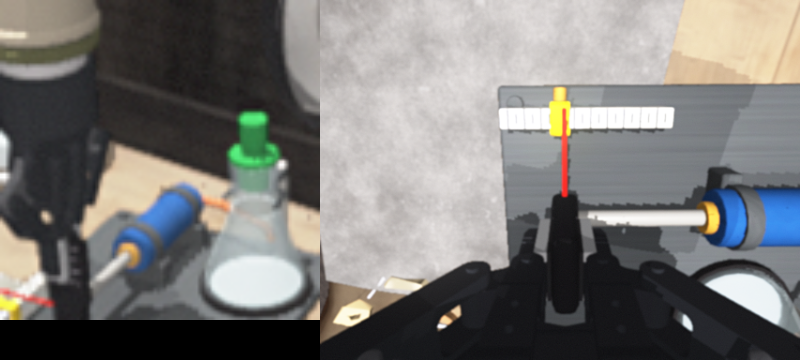

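The pointer, at column 565, lies over the clip (550–571) but about 2.3 mm short of its middle. The stopper is still seated. I'll nudge the grip out a little.

Request:
step_arm(
  targets=[
    [[-1,-0.2,0,0,0,0],[-2.3,-0.4,0,0,0,0],[-2.3,-0.4,0,0,0,0],[-2.3,-0.4,0,0,0,0],[-2.3,-0.4,0,0,0,0],[-2.3,-0.4,0,0,0,0],[-2.3,-0.4,0,0,0,0],[-2.3,-0.4,0,0,0,0]],
  ],
)

```text
time: 13.17
tool_pos: [472.6, 35.2, 96.4]
tcp_rot: [179.7, 0.1, 100.7]
ft_force: [7.0, -0.3, 4.1]
finger_gap: 11.0
grip_force: 60.0
```

```bash
python3 - <<'E'
from clip import *
w=snap('wrist','w7');meas(w,'w7');q=r.sense();print(q['tool_pos'],q['grip_force'],q['ft_force'],q['time'])
h=cv2.cvtColor(w['img'],cv2.COLOR_BGR2HSV);row=slice(118,132)
for n,lo,hi in(('r',(0,120,60),(8,255,255)),('y',(20,130,80),(36,255,255))):
    v,u=np.nonzero(cv2.inRange(h,lo,hi)[row,200:320]);print(n,len(u),u.min()+200,u.max()+200,np.median(u)+200) if len(u) else None
E
```

```text
w7 red 157 med [-134.4   93.1] range x -136.0 -132.8
w7 yel 632 med [-136.   101.1] range x -140.5 -128.3
[472.63017796  35.15368648  96.36178311] 60.00861883163452 [6.56509799 0.58625605 4.45850533] 13.2167
r 42 259 261 260.0
y 212 249 269 256.0
```

The pointer is on the clip's middle (pixel columns 260 against 249–269).

```bash
python3 -c "
from bench import r
print(r.hand_in())"
```

```text
the job is handed in; nothing more can be done
None
```

I handed the job in at about 13 s. The green stopper is seated upright in the flask and released, and the gripper is holding the pump grip with the pointer within about 1 mm of the clip's middle. The hand-in returned no verdict.

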